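# Draw the tube carrier off the rotator shaft

## Robot

A 6-joint arm with a two-finger parallel gripper is mounted at the origin on the work surface. World frame = base frame: x ahead of the robot, y to its left, z up, the work surface at z = 0. Lengths are in mm, angles in rad, forces in N, time in s.
With the tool pointing down it reaches from about 275 to 750 mm from the base axis. Payload 10.2 kg.
Tool frame: the origin (TCP) lies on the front face of the gripper's body, between the roots of the fingers; the fingertips stand 73 mm ahead of it and the grasp point (between the pads) lies 54 mm ahead of it; z points along the fingers, y is the direction in which the jaws open and shut (so a half turn about z gives the same grasp; the last joint's range is limited). The gripper opens to 85 mm and grips with 20 to 120 N. Pads are 22 mm wide; open, the fingers measure 114 mm over their backs; the gripper's body (76 mm by 85 mm) begins 54 mm behind the grasp point. The pads swing forward as they close: fully open they stand 13 mm farther back than shut.
Start: joints at [1.081, 0.313, 1.498, -0, 1.331, -0.223], TCP at [138.427, 506.428, 303.894] pointing down, gripper open.
Joint ranges: [-2.94, 2.94], [-0.97, 2.17], [0.19, 2.56], [-1.23, 4.37], [0.02, 3.11], [-2.88, 2.88]. Speed limits (rad/s): [2.39, 2.39, 3.01, 3.14, 3.14, 3.14].

## Interface

Orientations are given as a unit quaternion [w, x, y, z].
In Python, from rig import ctrl gives the robot as it stands.
- The arm moves only by the tool move_arm, never from a script. Its argument "series" is a list of rows, each a list of 3 entries, a list of its own where there are three numbers: the shift along the tool's x, y, z in mm, then the turn about the tool's z in degrees, then the opening, from 0 (shut) to 1 (fully open). In form: [[[tx, ty, tz], yaw, grip], ...]. A call has 1 to 10 rows; each row is the pose to reach, as a shift and turn from the pose commanded when the call began, along the tool's axes at that moment; what a row does not reach only later rows make up. A row lasts 1/8 s, in which the tool goes at most 62.5 mm and 10.7 degrees, less where a joint would pass 70% of its speed; a pose out of reach is approached as far as the arm can. A call with a gripper value outside its range is refused whole. The fingers move at their own pace and stop on an object; "force" is the grip in N (left out, the last holds). Time passes only in rows, so rows that repeat a pose let the fingers close. It gives the time, the measured TCP pose, the force and the opening at its end, in the units of the state.
- ctrl.sense(): the state, without advancing time (a new reading comes with each control period).
- ctrl.capture(name): name is "scene" or "top"; returns (picture, depth): 480x640x3 uint8, red, green, blue; 480x640 float32, mm along the optical axis (not along the pixel's ray), 0 where there is no reading.
- ctrl.camera_model(name): a dict with "fov_y" (degrees; the focal length in pixels is half the picture's height over the tangent of half this angle, whatever the lens; pixels are square), "cx", "cy" (the principal point, pixels), "rvec" (rotation vector, rad) and "tvec" (3), from world to camera coordinates, as OpenCV has them. Camera axes: x right, y down, z forward; pixel columns grow to the right and rows downward; lengths in mm; the calibration is good to about 2 mm. A picture is of the moment at which its call begins. camera_model takes no time and is no camera call.
- ctrl.finish_job(): hands the job in, once; it reports no verdict.
The state is a dict: "time_s": time; "joints": joint angles; "dq": joint speeds; "tau": joint torques, N m; "eef_pos": TCP position; "ee_rot": TCP orientation; "force": force on the tool from outside, world axes, zero at the start; "wrist_torque": the same for the moment, N m; "grip_width": opening from 0.0 (shut) to 1.0 (fully open).
Only numpy, scipy, OpenCV 4.12 (cv2) and the standard library are available. Lean on these libraries where they do the work, as an engineer would, in place of code of your own. Each camera call takes 0.05 s, during which the arm holds its last target.

## Task

Take the empty tube carrier off the tube rotator: its thumb screw is already slack, so draw it along the shaft and off the free end, following the slightly bent shaft by feel and never forcing it. Then set the carrier down gently inside the steel tray, standing on the edges of its two plates with the hub level, and let go. Do not drop it, and leave the specimen cup, the microplate and the trough where they are.

Things in the scene. Friction and masses are not known exactly. Their poses are not given: they have to be found in the camera images.
- rotator: Tube rotator, fixed: white box 120 x 130 x 162 mm high on a grey foot. Origin: middle of its underside, z up. Its 12 mm steel shaft does not turn; it runs along -y, 130 mm up, from a collar (ends at y -85 mm) to the free end (y -306 mm). From y -176 mm outward it is bent 2 degrees out of line, upward or to either side, unlike each time. Its bearing bears no more than 20 N.
- carrier: Steel tube carrier, 0.41 to 0.74 kg, hanging on the shaft: two upright 76 mm square plates 6 mm thick, with clip notches, on a round 30 mm hub with a 14.6 mm bore. Origin: on the bore axis, midway between the plates (48 mm free between them, where the hub can be gripped from above). Bore along y, +y towards the rotator; the hub ends at y +30 and -38 mm, a small thumb screw at its outer end.
- tray: Shallow steel instrument tray, fixed: 180 (x) x 240 (y) mm, 20 mm high, walls and floor 3 mm. Origin: middle of its underside. A carrier standing in it on its plates has its bore axis 41 mm above the origin.
- cup: Specimen cup with a red lid, 64 mm across, 70 mm high, loose. Origin: middle of its underside. A bystander.
- microplate: Clear 96-well microplate, 86 x 128 x 15 mm, loose. Origin: middle of its underside. A bystander.
- trough: Open white reagent trough, 46 x 130 x 36 mm high, loose. Origin: middle of its underside. A bystander.
Not all that is in view belongs to the job. What is meant by the carrier is not green, and is the smaller of those in its own colour.

How it is judged:
By the outcome, as a careful person would: the job done as asked, in the order asked, and still so for the second after the job is handed in, with the robot touching nothing.
It also fails if it takes over 70 s, if anything falls off the work surface, if the arm or the gripper's body presses on something with over 40 N, if the wrist force passes 120 N, or if a joint passes its speed limit or range.

## Working session

There is one attempt and no reset: what is moved stays moved. The work goes in short steps, Python scripts to look and compute and a tool call to move; the robot and the scene stay as the last step left them, time stands still between calls to the robot, and variables do not carry over. Pictures are saved under pics/ and viewed, and the job is handed in when it is done.

Besides the shell and the picture viewer there is one more tool, called after "Request:" in YAML: its name, and indented under it one key for each argument. move_arm: Moves the arm, as the interface text tells. Its arguments: {"type":"object","properties":{"series":{"type":"array","items":{"type":"array"}},"force":{"type":"number"}},"required":["series"]}

```bash
ls; mkdir -p pics; cat > h.py <<'E'
import numpy as np, cv2
from rig import ctrl
def cam(n):
    m=ctrl.camera_model(n); f=240/np.tan(np.radians(m['fov_y']/2)); R=cv2.Rodrigues(np.array(m['rvec'],float))[0]
    return f,m['cx'],m['cy'],R,np.array(m['tvec'],float).ravel()
def pts(n,u,v,d):
    f,cx,cy,R,t=cam(n); u,v,d=[np.asarray(a,float) for a in (u,v,d)]
    P=np.stack([(u-cx)/f*d,(v-cy)/f*d,d],-1); return (P-t)@R
def cloud(n,D):
    v,u=np.mgrid[:480,:640]; return pts(n,u,v,D)
def proj(n,P):
    f,cx,cy,R,t=cam(n); c=np.asarray(P,float)@R.T+t; return np.stack([f*c[...,0]/c[...,2]+cx,f*c[...,1]/c[...,2]+cy],-1)
def save(nm,p): cv2.imwrite('pics/'+nm,p[:,:,::-1])
E
python3 - <<'E'
from h import *
print(ctrl.sense())
for n in('scene','top'):
    p,d=ctrl.capture(n); save(n+'0.png',p); np.savez(n+'0.npz',p=p,d=d); print(n,ctrl.camera_model(n),(d==0).mean())
E
```

```text
pics
{'time_s': 0.0, 'joints': array([ 1.08060450e+00,  3.13465757e-01,  1.49845708e+00,  7.20361555e-06,
        1.33098886e+00, -2.23403646e-01]), 'dq': array([-0.00116934, -0.00043686, -0.00052576,  0.00042318,  0.00068057,
        0.00138977]), 'tau': array([ 8.26854966e-05, -4.12261641e+01, -2.59748411e+01, -8.49124513e-05,
        4.04350998e-03, -1.00661973e-05]), 'eef_pos': array([138.33954515, 506.27182971, 303.31942157]), 'ee_rot': array([-2.33632855e-04,  1.32999660e-01,  9.91115864e-01, -6.16763968e-04]), 'force': array([ 0.86167696, -0.26555982, -0.32041884]), 'wrist_torque': array([-0.00972453, -0.05060851, -0.00969449]), 'grip_width': 0.999980643878399}
scene {'fov_y': 56.2933003748086, 'cx': 322.0396196880175, 'cy': 240.7970042901925, 'rvec': array([ 1.98137436,  1.01383116, -0.50973886]), 'tvec': array([-314.15540904, -177.2331938 , 1483.07634239])} 0.003942057291666667
top {'fov_y': 46.987089138623084, 'cx': 324.05442475122794, 'cy': 242.90320143432447, 'rvec': array([ 2.13873835, -2.13137971,  0.18383902]), 'tvec': array([-24.65653372, 608.21600817, 986.10953108])} 0.004098307291666666
```

View pics/scene0.png

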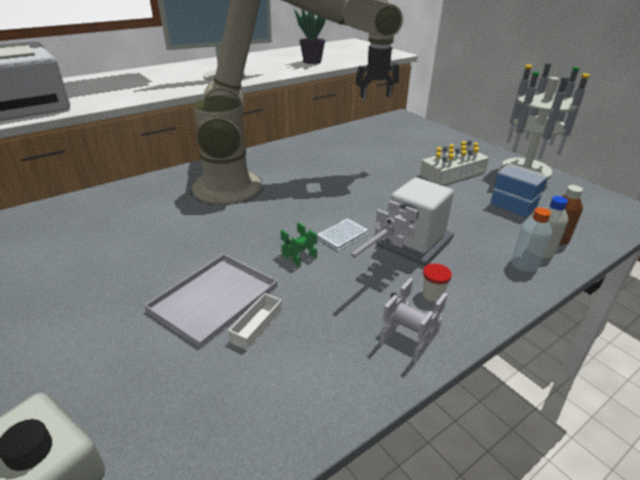

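View pics/top0.png

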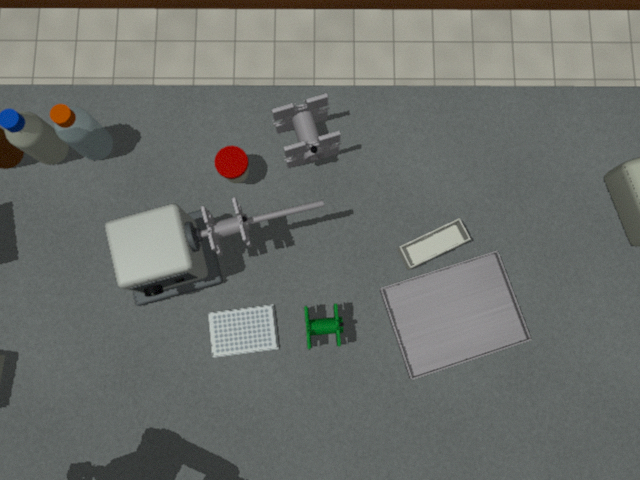

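Grey carriers: one on the rotator shaft (top ≈(226,228), scene ≈(397,222)), and one standing on the bench (top ≈(307,130), scene ≈(412,318)) that looks larger. There is also a green one at top ≈(323,326). The carrier on the shaft should be the one meant, so I'll confirm that with sizes and a crop.

```bash
python3 - <<'E'
from h import *
z=np.load('top0.npz');p,d=z['p'],z['d'];C=cloud('top',d);np.save('C.npy',C)
zz=np.load('scene0.npz')
def rep(name,u0,u1,v0,v1,zlo,zhi):
    c=C[v0:v1,u0:u1].reshape(-1,3);m=(c[:,2]>zlo)&(c[:,2]<zhi)&(d[v0:v1,u0:u1].ravel()>0);c=c[m]
    r=cv2.minAreaRect(c[:,:2].astype(np.float32)); print(name,len(c),'rect',np.round(r[0],1),np.round(r[1],1),round(r[2],2),'z pct',np.round(np.percentile(c[:,2],[2,50,98]),1)); return c
rep('tablepatch',250,350,380,440,-50,50)
rep('box top',100,200,195,300,150,175)
sh=rep('shaft outer',262,325,195,228,100,170)
rep('carrier all',196,256,190,262,80,185)
rep('big',265,345,90,170,20,200)
rep('green',300,346,298,352,10,200)
rep('cup',210,255,140,190,50,90)
rep('trough',395,475,212,270,12,50)
rep('tray walls',375,535,245,382,12,40)
rep('tray floor',375,535,245,382,1,8)
rep('plate',200,285,300,360,8,25)
# shaft line
q=sh; dv=cv2.fitLine(q.astype(np.float32),cv2.DIST_HUBER,0,.01,.01).ravel();print('shaft',dv)
a=p[175:275,90:340];b=zz['p'][170:280,330:470]
save('c0.png',np.vstack([cv2.resize(a,(750,300),interpolation=2),cv2.resize(cv2.resize(b,(380,299),interpolation=2),(750,300)) ]))
E
```

```text
tablepatch 5977 rect [300.1  22.8] [107.8 187.6] 0.23 z pct [-3.2  0.6  4.7]
box top 5482 rect [588.4 268.1] [121.1 142.8] 15.68 z pct [153.1 161.9 165.5]
shaft outer 432 rect [653.1  33. ] [ 12.7 111.7] 14.25 z pct [131.1 136.7 140.7]
carrier all 1443 rect [619.8 154.8] [ 78.5 121.5] 18.36 z pct [ 95.8 141.9 169. ]
big 2676 rect [821.5  10.5] [ 99.7 112.5] 17.61 z pct [ 26.1  74.7 110.7]
green 827 rect [455.3 -23.4] [78.5 68.2] 4.11 z pct [29.4 53.5 79.2]
cup 887 rect [762.  153.5] [63.3 62.5] 11.47 z pct [64.4 70.3 74. ]
trough 578 rect [ 596.8 -242.2] [ 82.6 131. ] 25.36 z pct [13.  33.  39.9]
tray walls 1187 rect [ 509.4 -262.9] [243.3 242.8] 17.74 z pct [12.5 20.6 38.4]
tray floor 15162 rect [ 483.2 -278.2] [261.1 317.9] 0.16 z pct [1.1 3.5 7.3]
plate 2758 rect [446.4 130.6] [ 82.6 125.2] 6.6 z pct [11.2 15.2 18.9]
shaft [-2.4455485e-01  9.6931404e-01 -2.4965210e-02  6.5237671e+02
  3.1686512e+01  1.3671190e+02]
```

View pics/c0.png

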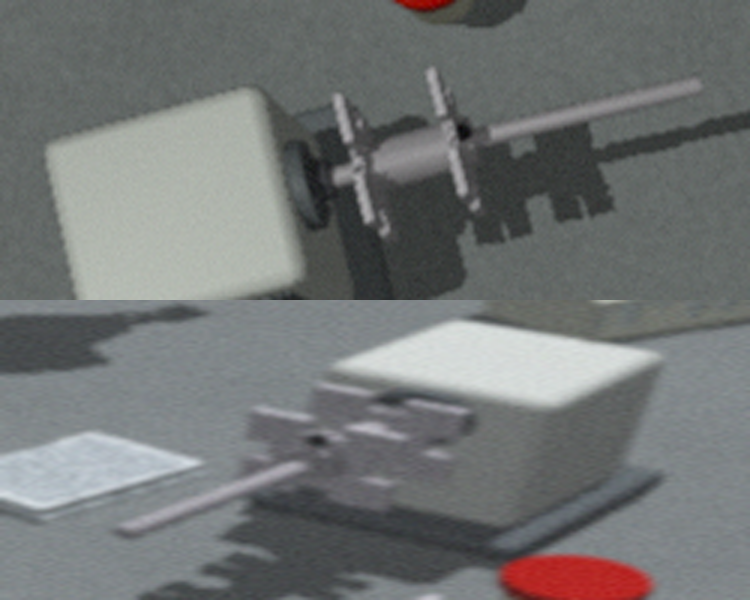

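The shaft carrier's plates measure about 78 mm across, against about 100 mm for the bench one, so the shaft carrier is the one meant. Next I'll refine the axis, the bend and the tray.

```bash
python3 - <<'E'
from h import *
z=np.load('top0.npz');p,d=z['p'],z['d'];C=np.load('C.npy')
s=np.load('scene0.npz');
def ray(n,uv,zp):
    f,cx,cy,R,t=cam(n);uv=np.atleast_2d(uv).astype(float)
    dd=np.c_[(uv[:,0]-cx)/f,(uv[:,1]-cy)/f,np.ones(len(uv))]@R; o=-R.T@t
    return o+dd*((zp-o[2])/dd[:,2])[:,None]
def comp(m,n=1):
    k,l,st,ce=cv2.connectedComponentsWithStats(m.astype(np.uint8)); i=1+np.argmax(st[1:,4]); return l==i
# box top
g=cv2.cvtColor(p,cv2.COLOR_RGB2GRAY)
m=(C[...,2]>152)&(C[...,2]<172);m[:, :95]=0;m[:,205:]=0;m[:190]=0;m[310:]=0;m=comp(cv2.morphologyEx(m.astype(np.uint8),cv2.MORPH_OPEN,np.ones((9,9))))
cs=cv2.findContours(m.astype(np.uint8),0,1)[0][0][:,0]
w=ray('top',cs,160); r=cv2.minAreaRect(w[:,:2].astype(np.float32));print('boxtop',r)
# tray outer: grayish bright mask
hsv=cv2.cvtColor(p,cv2.COLOR_RGB2HSV)
print('gray samples tray',p[315,450],'table',p[420,400],'shaft',p[212,290],'hub',p[226,230])
m=(g>95);m[:, :370]=0;m[:,540:]=0;m[:244]=0;m[385:]=0;m=comp(cv2.morphologyEx(m.astype(np.uint8),cv2.MORPH_CLOSE,np.ones((5,5))))
cs=cv2.findContours(m.astype(np.uint8),0,1)[0]; cs=max(cs,key=len)[:,0]
for zp in(3,20):
    w=ray('top',cs,zp); print('tray',zp,cv2.minAreaRect(w[:,:2].astype(np.float32)))
# shaft centre per column
bg=g.astype(int)
res=[]
for u in range(262,322):
    v=np.arange(198,226); vp=209-(u-290)*0.28+3; sel=(abs(v-vp)<9); col=bg[v,u]; 
    mm=(col>90)&sel
    if mm.sum()>=3: res.append((u,(v[mm]).mean(),mm.sum()))
res=np.array(res); print(res[::8])
np.save('shaft_uv.npy',res[:,:2])
w=ray('top',res[:,:2],131); l=cv2.fitLine(w[:,:2].astype(np.float32),cv2.DIST_HUBER,0,.01,.01).ravel(); print('shaft z131 dir',l,np.degrees(np.arctan2(-l[0],l[1])),'ends',w[0],w[-1])
# slopes from depth along shaft centre
P=np.array([C[int(round(b)),int(a)] for a,b,_ in res]); k=np.polyfit(P[:,1],P[:,2],1);print('z vs y',k, P[::10].round(1))
E
```

```text
boxtop ((585.8316040039062, 271.5291442871094), (118.89258575439453, 128.81005859375), 15.897254943847656)
gray samples tray [147 144 145] table [105 107 105] shaft [126 124 129] hub [146 146 146]
tray 3 ((481.38275146484375, -278.21307373046875), (268.1256408691406, 336.71044921875), 0.16222448647022247)
tray 20 ((480.6375732421875, -274.104248046875), (263.87042236328125, 331.3668212890625), 0.1622244119644165)
[[262.  218.   15. ]
 [270.  213.5  10. ]
 [278.  211.5  10. ]
 [286.  209.5  10. ]
 [294.  210.5  18. ]
 [302.  208.5  18. ]
 [310.  206.5  18. ]
 [318.  205.5  16. ]]
shaft z131 dir [ 1.8198983e-01 -9.8330039e-01  6.5411530e+02  2.8870689e+01] -169.51431 ends [638.44249904  86.13961714 131.        ] [661.37334749 -16.74505574 131.        ]
z vs y [-1.99655038e-02  1.37290206e+02] [[637.5  85.7 135.3]
 [645.4  68.  139.9]
 [651.8  51.1 135.6]
 [648.5  33.7 134.8]
 [655.4  16.3 136.1]
 [658.4  -1.1 138.9]]
```

```bash
cat >> h.py <<'E'
def ray(n,uv,zp):
    f,cx,cy,R,t=cam(n);uv=np.atleast_2d(uv).astype(float)
    dd=np.c_[(uv[:,0]-cx)/f,(uv[:,1]-cy)/f,np.ones(len(uv))]@R; o=-R.T@t
    return o+dd*((zp-o[2])/dd[:,2])[:,None]
def comp(m):
    k,l,st,ce=cv2.connectedComponentsWithStats(m.astype(np.uint8)); i=1+np.argmax(st[1:,4]); return l==i
E
python3 - <<'E'
from h import *
z=np.load('top0.npz');p,d=z['p'],z['d'];C=np.load('C.npy')
s=np.load('scene0.npz');Cs=cloud('scene',s['d'])
o=np.array([585.8,271.5]);
def rot(P,th):
    c,s_=np.cos(th),np.sin(th);q=P[...,:2]-o; return np.stack([q[...,0]*c+q[...,1]*s_,-q[...,0]*s_+q[...,1]*c,P[...,2]],-1)
th=np.radians(15.9)
for n,CC in(('top',C),('scene',Cs)):
    L=rot(CC,th); m=(abs(L[...,0])<20)&(L[...,1]<-170)&(L[...,1]>-320)&(L[...,2]>110)&(L[...,2]<155)
    m=comp(m)
    v,u=np.nonzero(m); q=L[m]
    print(n,len(q),'y range',np.percentile(q[:,1],[0,1,99,100]))
    for a in range(-310,-170,20):
        k=(q[:,1]>=a)&(q[:,1]<a+20)
        if k.sum()>5: print(a+10,k.sum(),'x mean/min/max',q[k,0].mean().round(2),np.percentile(q[k,0],[3,97]).round(1),'z',np.percentile(q[k,2],[3,50,90]).round(1))
    w=ray('top',np.c_[u,v],134) if n=='top' else None
    if w is not None:
        lw=rot(w,th)
        for a in range(-310,-170,20):
            k=(lw[:,1]>=a)&(lw[:,1]<a+20); 
            if k.any(): print(' ray',a+10,lw[k,0].mean().round(2))
    # carrier
    m=(abs(L[...,0])<55)&(L[...,1]<-86)&(L[...,1]>-186)&(L[...,2]>80)&(L[...,2]<185); q=L[m]
    print('carrier pts',len(q)); h=np.histogram(q[:,1],bins=np.arange(-190,-84,4)); print(list(zip(h[1].astype(int),h[0])))
    for a in range(-186,-86,8):
        k=(q[:,1]>=a)&(q[:,1]<a+8)
        if k.sum()>5: print(a+4,k.sum(),'x',np.percentile(q[k,0],[3,50,97]).round(1),'z',np.percentile(q[k,2],[3,50,97]).round(1))
E
```

```text
top 519 y range [-303.59820072 -302.34050186 -171.64706782 -170.3724181 ]
-300 53 x mean/min/max -3.16 [-7.6  2.2] z [132.6 138.1 140.2]
-280 77 x mean/min/max -2.44 [-7.6  4. ] z [132.  137.4 140.1]
-260 78 x mean/min/max -1.97 [-6.7  4. ] z [131.4 136.7 139.7]
-240 79 x mean/min/max -1.21 [-6.1  4.5] z [131.4 136.4 138.4]
-220 76 x mean/min/max -0.56 [-5.2  5.6] z [131.1 135.6 139.1]
-200 79 x mean/min/max 0.06 [-5.  6.] z [132.  135.8 138.3]
-180 77 x mean/min/max 0.66 [-4.1  6.7] z [130.3 135.2 137.9]
 ray -300 -2.3
 ray -280 -1.68
 ray -260 -1.34
 ray -240 -0.75
 ray -220 -0.14
 ray -200 0.46
 ray -180 0.93
carrier pts 1295
[(np.int64(-190), np.int64(0)), (np.int64(-186), np.int64(14)), (np.int64(-182), np.int64(17)), (np.int64(-178), np.int64(14)), (np.int64(-174), np.int64(17)), (np.int64(-170), np.int64(44)), (np.int64(-166), np.int64(39)), (np.int64(-162), np.int64(185)), (np.int64(-158), np.int64(113)), (np.int64(-154), np.int64(24)), (np.int64(-150), np.int64(41)), (np.int64(-146), np.int64(36)), (np.int64(-142), np.int64(42)), (np.int64(-138), np.int64(41)), (np.int64(-13
[... 2036 characters left out ...]
p.int64(-130), np.int64(0)), (np.int64(-126), np.int64(0)), (np.int64(-122), np.int64(0)), (np.int64(-118), np.int64(2)), (np.int64(-114), np.int64(6)), (np.int64(-110), np.int64(23)), (np.int64(-106), np.int64(291)), (np.int64(-102), np.int64(162)), (np.int64(-98), np.int64(5)), (np.int64(-94), np.int64(0)), (np.int64(-90), np.int64(0))]
-182 11 x [-3.3  5.   6.7] z [131.7 136.3 139.5]
-174 13 x [-2.4  3.2  6.9] z [133.1 136.9 139.5]
-166 90 x [-11.1   3.9  14.3] z [118.7 136.8 158.4]
-158 558 x [-34.2  13.2  38.3] z [ 96.1 141.8 168. ]
-150 37 x [-36.3   8.5  38.8] z [ 93.5 154.  168.5]
-110 29 x [-18.2   3.9  34.1] z [110.5 144.6 169.2]
-102 453 x [-34.   16.7  38.4] z [ 97.1 147.4 168.5]
```

```bash
python3 - <<'E'
from h import *
z=np.load('top0.npz');p,d=z['p'],z['d'];C=np.load('C.npy')
s=np.load('scene0.npz');Cs=cloud('scene',s['d'])
o=np.array([585.8,271.5]);th=np.radians(15.9);c,s_=np.cos(th),np.sin(th)
def rot(P): q=P[...,:2]-o; return np.stack([q[...,0]*c+q[...,1]*s_,-q[...,0]*s_+q[...,1]*c,P[...,2]],-1)
L=rot(Cs); m=(abs(L[...,0])<20)&(L[...,1]<-172)&(L[...,1]>-320)&(L[...,2]>110)&(L[...,2]<155); m=comp(m)
v,u=np.nonzero(m)
a=rot(ray('scene',np.c_[u,v],100.));b=rot(ray('scene',np.c_[u,v],160.))
# intersect with shaft vertical plane x = 0.9 -.03*( -180 - y)
f=lambda P:P[:,0]-(1.1-0.031*(-180-P[:,1]))
t=f(a)/(f(a)-f(b)); X=a+(b-a)*t[:,None]
for y in range(-300,-170,20):
    k=(X[:,1]>y-10)&(X[:,1]<y+10); print(y,k.sum(),'zc',X[k,2].mean().round(2),np.percentile(X[k,2],[3,97]).round(1))
g=cv2.cvtColor(p,cv2.COLOR_RGB2GRAY)
m=(cv2.GaussianBlur(g,(3,3),0)>124);m[:, :370]=0;m[:,540:]=0;m[:244]=0;m[385:]=0
m=cv2.morphologyEx(m.astype(np.uint8),cv2.MORPH_CLOSE,np.ones((7,7)));m=comp(cv2.morphologyEx(m,cv2.MORPH_OPEN,np.ones((5,5))))
cs=max(cv2.findContours(m.astype(np.uint8),0,1)[0],key=len)[:,0]
for zp in(3,20): 
    w=ray('top',cs,zp); r=cv2.minAreaRect(w[:,:2].astype(np.float32));print('tray',zp,r,cv2.boxPoints(r).round(0).tolist())
print(cv2.boxPoints(cv2.minAreaRect(cs)))
C2=C[290:340,420:490,2];print('floor z',np.median(C2))
m=(C[...,2]>20)&(C[...,2]<50);m[:,:390]=0;m[:,480:]=0;m[:210]=0;m[272:]=0;m=comp(m);w=C[m];r=cv2.minAreaRect(w[:,:2].astype(np.float32));print('trough',r,cv2.boxPoints(r).round(0).tolist())
E
```

```text
-300 31 zc 136.23 [127.5 143.9]
-280 35 zc 134.22 [125.4 143. ]
-260 35 zc 134.65 [125.6 143.6]
-240 34 zc 134.08 [125.3 142.2]
-220 32 zc 133.46 [124.4 142.8]
-200 30 zc 133.03 [124.5 142.1]
-180 30 zc 132.61 [124.2 142. ]
tray 3 ((480.7629699707031, -272.598388671875), (175.2145233154297, 228.90396118164062), 17.98216438293457) [[362.0, -191.0], [433.0, -409.0], [599.0, -354.0], [529.0, -137.0]]
tray 20 ((480.02764892578125, -268.5787353515625), (172.43382263183594, 225.27114868164062), 17.982194900512695) [[363.0, -188.0], [433.0, -402.0], [597.0, -349.0], [527.0, -135.0]]
[[382.72855 287.80243]
 [494.9998  249.9278 ]
 [524.7368  338.07678]
 [412.46555 375.95142]]
floor z 4.03013769302558
trough ((613.1676635742188, -234.481689453125), (46.11897277832031, 130.92274475097656), 25.53409767150879) [[564.0, -185.0], [621.0, -303.0], [662.0, -284.0], [606.0, -165.0]]
```

```bash
cat >> h.py <<'E'
def yaw(q): # tool y heading, deg
    w,x,y,z_=q; return np.degrees(np.arctan2(1-2*(x*x+z_*z_), 2*(x*y-w*z_)))
def shift(cmd_xyz,cmd_yaw,tgt): # tool-frame shift for tool pointing down; cmd_yaw = heading of tool y
    a=np.radians(cmd_yaw); ty=np.array([np.cos(a),np.sin(a),0]); tz=np.array([0,0,-1.]); tx=np.cross(ty,tz)
    d_=np.array(tgt,float)-cmd_xyz; return np.round([d_@tx,d_@ty,d_@tz],1)
E
python3 - <<'E'
from h import *
s=ctrl.sense(); y=yaw(s['ee_rot']);print(y)
print(shift([138.4,506.4,303.9],y,[622.8,144.8,303.9]))
E
```

```text
74.71331048363713
[-562.6 -221.1    0. ]
```

Request:
move_arm:
  series:
    - [[-50,-20,0],0,1]
    - [[-105,-41,0],6,1]
    - [[-160,-63,0],14,1]
    - [[-215,-85,0],22,1]
    - [[-270,-106,0],30,1]
    - [[-325,-128,0],38,1]
    - [[-380,-149,0],46,1]
    - [[-440,-173,0],54,1]
    - [[-500,-196,0],58.8,1]
    - [[-550,-216,0],58.8,1]

```text
time_s: 1.35
eef_pos: [613.5, 151.5, 303.5]
ee_rot: [-0.0, 0.603, 0.798, -0.0]
force: [0.2, -0.1, 0.3]
grip_width: 0.997
```

Request:
move_arm:
  series:
    - [[0,0,0],0,1]
    - [[0,0,0],0,1]

```text
time_s: 1.6
eef_pos: [611.6, 153.4, 303.4]
ee_rot: [-0.001, 0.602, 0.798, -0.0]
force: [-0.2, -0.2, -0.7]
grip_width: 0.999
```

```bash
python3 - <<'E'
from h import *
s=ctrl.sense(); y=yaw(s['ee_rot']);print(s['time_s'],s['eef_pos'],y,s['ee_rot'],s['force'],s['joints'])
print(shift(s['eef_pos'],y,[622.8,144.8,303.3]))
p,d=ctrl.capture('scene'); save('s1.png',p)
E
```

```text
1.6 [611.60467443 153.40704745 303.44743007] 15.920576025710567 [-5.25361083e-04  6.02368418e-01  7.98217974e-01 -2.81034355e-04] [-0.23241855 -0.24773354 -0.70344112] [ 6.01778084e-02  5.52901260e-01  1.14393400e+00  2.56737342e-04
  1.44592147e+00 -2.17720517e-01]
[-11.3   8.4   0.1]
```

View pics/s1.png

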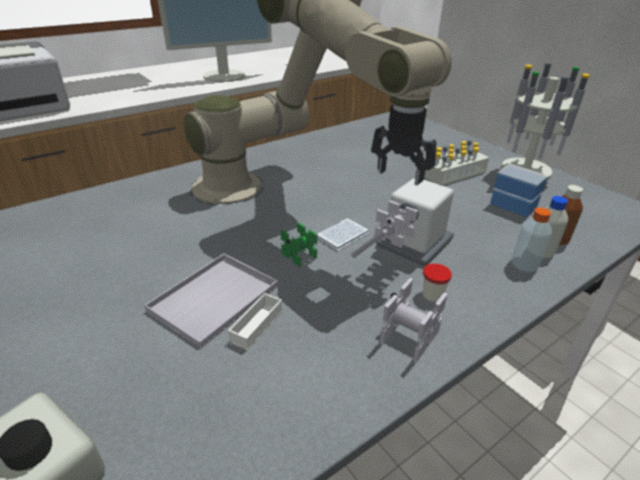

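Request:
move_arm:
  series:
    - [[-11.3,8.4,0],0,1]
    - [[-11.3,8.4,30],0,1]
    - [[-11.3,8.4,60],0,1]
    - [[-11.3,8.4,70],0,1]
    - [[-11.3,8.4,70],0,1]

```text
time_s: 2.28
eef_pos: [623.3, 144.6, 234.2]
ee_rot: [0.0, 0.602, 0.798, -0.0]
force: [-0.1, -0.3, 0.2]
grip_width: 0.998
```

```bash
python3 - <<'E'
from h import *
s=ctrl.sense(); print(s['time_s'],s['eef_pos'],yaw(s['ee_rot']),s['force'])
p,d=ctrl.capture('scene'); q,_=ctrl.capture('top'); a=cv2.resize(p[90:270,330:470],(560,720)[::1],interpolation=2)[:600]; 
save('s2.png',np.hstack([cv2.resize(p[90:260,320:460],(400,486),interpolation=2),cv2.resize(q[150:320,150:290],(400,486),interpolation=2)]))
E
```

```text
2.275 [623.34443254 144.58805104 234.21665142] 15.931559371966518 [-0.14902079 -0.31899157  0.1866303 ]
```

View pics/s2.png

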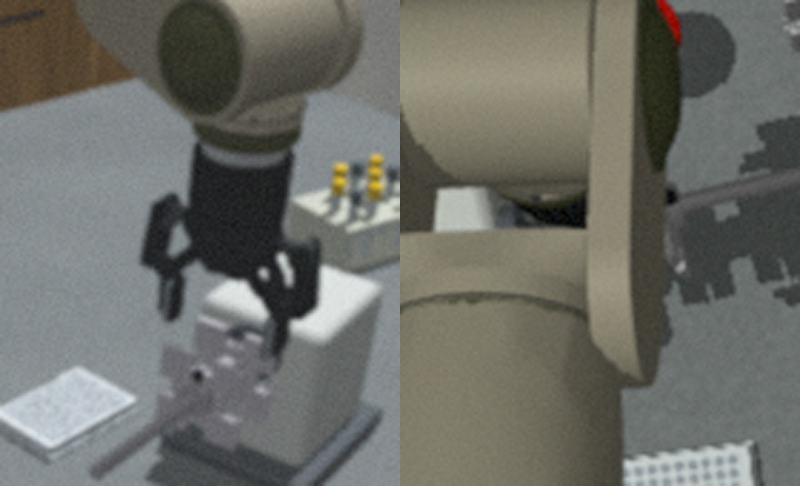

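Request:
move_arm:
  series:
    - [[0,0,12],0,1]
    - [[0,0,24],0,1]
    - [[0,0,36],0,1]
    - [[0,0,46],0,1]
    - [[0,0,54.5],0,1]
    - [[0,0,54.5],0,1]

```text
time_s: 3.12
eef_pos: [623.0, 144.5, 178.7]
ee_rot: [-0.0, 0.602, 0.798, -0.0]
force: [-0.0, -0.2, 0.6]
grip_width: 1.0
```

```bash
python3 - <<'E'
from h import *
s=ctrl.sense(); print(s['time_s'],s['eef_pos'],yaw(s['ee_rot']),s['force'],s['wrist_torque'])
p,d=ctrl.capture('scene')
save('s3.png',cv2.resize(p[110:270,330:470],(700,600),interpolation=2))
E
```

```text
3.125 [623.01802462 144.47968731 178.68600587] 15.912873036285275 [-0.04943714 -0.21544348  0.59575934] [-0.04521145 -0.01003022  0.03023602]
```

View pics/s3.png

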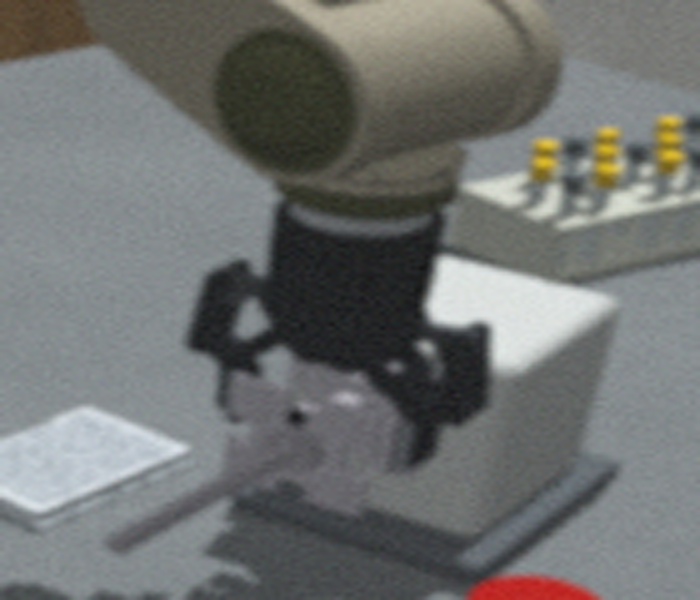

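Request:
move_arm:
  series:
    - [[0,0,0],0,0.6]
    - [[0,0,0],0,0.45]
    - [[0,0,0],0,0.38]
    - [[0,0,0],0,0.3]
    - [[0,0,0],0,0.3]
  force: 40

```text
time_s: 3.8
eef_pos: [623.3, 144.5, 179.7]
ee_rot: [0.0, 0.602, 0.798, 0.0]
force: [-0.2, 0.3, 2.2]
grip_width: 0.345
```

```bash
cat > st.py <<'E'
from h import *
s=ctrl.sense(); y=yaw(s['ee_rot']);th=np.radians(15.9);P=s['eef_pos'];q=P[:2]-[585.8,271.5];c,n=np.cos(th),np.sin(th)
F=s['force'];T=s['wrist_torque']
print('t',round(s['time_s'],2),'pos',P.round(1),'yaw',round(y,2),'q',s['ee_rot'].round(4),'w',round(s['grip_width'],3))
print('local x,y,z',(q[0]*c+q[1]*n).round(2),(-q[0]*n+q[1]*c).round(2),P[2].round(2),' F local',(F[0]*c+F[1]*n).round(2),(-F[0]*n+F[1]*c).round(2),F[2].round(2),' T local',(T[0]*c+T[1]*n).round(3),(-T[0]*n+T[1]*c).round(3),T[2].round(3))
E
python3 st.py
```

```text
t 3.8 pos [623.3 144.5 179.7] yaw 15.92 q [2.000e-04 6.024e-01 7.982e-01 1.000e-04] w 0.345
local x,y,z 1.26 -132.39 179.68  F local -0.14 0.35 2.23  T local 0.082 0.077 0.062
```

Request:
move_arm:
  series:
    - [[0,0,-0.5],0,0.3]
    - [[0,0,-1],0,0.3]
    - [[0,0,-1],0,0.3]

```text
time_s: 4.18
eef_pos: [623.0, 144.5, 179.8]
ee_rot: [-0.0, 0.602, 0.798, -0.0]
force: [1.6, 0.1, -3.9]
grip_width: 0.343
```

```bash
python3 st.py
```

```text
t 4.17 pos [623.  144.5 179.8] yaw 15.91 q [-4.000e-04  6.025e-01  7.982e-01 -3.000e-04] w 0.343
local x,y,z 1.0 -132.37 179.8  F local 1.52 -0.31 -3.85  T local -0.024 -0.186 -0.005
```

Request:
move_arm:
  series:
    - [[0,0,-0.5],0,0.3]
    - [[0,0,-1],0,0.3]
    - [[0,0,-1],0,0.3]

```text
time_s: 4.55
eef_pos: [623.0, 144.5, 181.1]
ee_rot: [-0.0, 0.602, 0.798, -0.0]
force: [0.5, 0.2, -6.4]
grip_width: 0.341
```

```bash
python3 st.py
```

```text
t 4.55 pos [623.  144.5 181.1] yaw 15.92 q [-3.000e-04  6.024e-01  7.982e-01 -3.000e-04] w 0.341
local x,y,z 1.0 -132.31 181.08  F local 0.5 0.06 -6.37  T local 0.022 -0.015 0.006
```

Request:
move_arm:
  series:
    - [[0,0,-0.4],0,0.3]
    - [[0,0,-0.6],0,0.3]
    - [[0,0,-0.6],0,0.3]

```text
time_s: 4.92
eef_pos: [623.2, 144.5, 182.0]
ee_rot: [0.0, 0.602, 0.798, 0.0]
force: [0.4, -0.5, -7.0]
grip_width: 0.344
```

```bash
python3 st.py
```

```text
t 4.92 pos [623.2 144.5 182. ] yaw 15.92 q [0.     0.6024 0.7982 0.    ] w 0.344
local x,y,z 1.17 -132.36 182.04  F local 0.27 -0.6 -7.01  T local 0.008 0.003 -0.003
```

Request:
move_arm:
  series:
    - [[-2,0,0],0,0.3]
    - [[-5,0,0],0,0.3]
    - [[-8,0,0],0,0.3]
    - [[-11,-0.1,0],0.1,0.3]
    - [[-14,-0.1,-0.1],0.2,0.3]
    - [[-17,-0.2,-0.1],0.3,0.3]
    - [[-20,-0.2,-0.1],0.4,0.3]
    - [[-20,-0.2,-0.1],0.4,0.3]

```text
time_s: 5.92
eef_pos: [628.6, 125.0, 182.1]
ee_rot: [0.0, 0.605, 0.796, 0.0]
force: [0.1, -0.5, -7.2]
grip_width: 0.342
```

```bash
python3 st.py
```

```text
t 5.92 pos [628.6 125.  182.1] yaw 15.49 q [0.     0.6053 0.796  0.    ] w 0.342
local x,y,z 0.98 -152.64 182.11  F local -0.09 -0.51 -7.23  T local -0.001 -0.005 -0.009
```

Request:
move_arm:
  series:
    - [[-3,0,0],0.1,0.3]
    - [[-6,0,0],0.1,0.3]
    - [[-9,-0.1,-0.1],0.2,0.3]
    - [[-12,-0.1,-0.1],0.3,0.3]
    - [[-15,-0.1,-0.1],0.3,0.3]
    - [[-18,-0.1,-0.2],0.4,0.3]
    - [[-21,-0.2,-0.2],0.5,0.3]
    - [[-24,-0.2,-0.2],0.6,0.3]
    - [[-24,-0.2,-0.2],0.6,0.3]

```text
time_s: 7.05
eef_pos: [634.8, 101.8, 182.3]
ee_rot: [-0.0, 0.609, 0.793, -0.0]
force: [0.9, 0.6, -7.5]
grip_width: 0.343
```

```bash
python3 st.py
```

```text
t 7.05 pos [634.8 101.8 182.3] yaw 14.9 q [-0.      0.6095  0.7928 -0.    ] w 0.343
local x,y,z 0.6 -176.62 182.27  F local 1.06 0.27 -7.46  T local 0.01 0.025 -0.007
```

Request:
move_arm:
  series:
    - [[-3,0,0],0.1,0.3]
    - [[-6,0,0],0.1,0.3]
    - [[-9,0,-0.1],0.2,0.3]
    - [[-12,0,-0.1],0.2,0.3]
    - [[-15,0,-0.1],0.3,0.3]
    - [[-18,0.1,-0.2],0.4,0.3]
    - [[-21,0.1,-0.2],0.5,0.3]
    - [[-24,0.1,-0.2],0.6,0.3]
    - [[-24,0.1,-0.2],0.6,0.3]

```text
time_s: 8.18
eef_pos: [641.1, 78.6, 182.5]
ee_rot: [0.0, 0.614, 0.79, 0.0]
force: [-0.9, -1.4, -7.2]
grip_width: 0.342
```

```bash
python3 st.py
```

```text
t 8.18 pos [641.1  78.6 182.5] yaw 14.3 q [0.     0.6136 0.7896 0.    ] w 0.342
local x,y,z 0.31 -200.61 182.51  F local -1.27 -1.1 -7.25  T local -0.045 -0.004 -0.037
```

Request:
move_arm:
  series:
    - [[-3,0,0],0,0.3]
    - [[-6,0,-0.1],0,0.3]
    - [[-9,0,-0.1],0,0.3]
    - [[-12,0,-0.2],0,0.3]
    - [[-15,0,-0.3],0,0.3]
    - [[-18,0,-0.3],0,0.3]
    - [[-21,0,-0.4],0,0.3]
    - [[-24,0,-0.5],0,0.3]
    - [[-24,0,-0.5],0,0.3]

```text
time_s: 9.3
eef_pos: [647.0, 55.3, 183.0]
ee_rot: [0.0, 0.614, 0.79, -0.0]
force: [0.2, -0.1, -7.7]
grip_width: 0.345
```

```bash
python3 st.py
```

```text
t 9.3 pos [647.   55.3 183. ] yaw 14.3 q [ 1.000e-04  6.136e-01  7.896e-01 -1.000e-04] w 0.345
local x,y,z -0.4 -224.69 182.95  F local 0.14 -0.09 -7.69  T local -0.1 0.036 -0.008
```

Request:
move_arm:
  series:
    - [[-3,0,0],0,0.3]
    - [[-6,0,0],0,0.3]
    - [[-9,0,0],0,0.3]
    - [[-12,0,-0.1],0,0.3]
    - [[-15,0,-0.1],0,0.3]
    - [[-18,0,-0.2],0,0.3]
    - [[-20,0,-0.2],0,0.3]
    - [[-20,0,-0.2],0,0.3]

```text
time_s: 10.3
eef_pos: [651.9, 36.1, 183.2]
ee_rot: [0.0, 0.614, 0.79, -0.0]
force: [-0.3, 0.2, -7.9]
grip_width: 0.34
```

```bash
python3 st.py
```

```text
t 10.3 pos [651.9  36.1 183.2] yaw 14.3 q [ 0.      0.6136  0.7896 -0.    ] w 0.34
local x,y,z -0.93 -244.55 183.19  F local -0.26 0.33 -7.92  T local -0.047 0.037 0.049
```

Request:
move_arm:
  series:
    - [[-3,0,0],0,0.3]
    - [[-6,0,0],0,0.3]
    - [[-9,0,0],0,0.3]
    - [[-12,0,-0.1],0,0.3]
    - [[-15,0,-0.1],0,0.3]
    - [[-18,0,-0.2],0,0.3]
    - [[-20,0,-0.2],0,0.3]
    - [[-20,0,-0.2],0,0.3]

```text
time_s: 11.3
eef_pos: [656.8, 16.7, 183.4]
ee_rot: [-0.0, 0.614, 0.79, 0.0]
force: [-0.0, 0.2, -7.6]
grip_width: 0.341
```

```bash
python3 st.py
```

```text
t 11.3 pos [656.8  16.7 183.4] yaw 14.3 q [-0.      0.6136  0.7896  0.    ] w 0.341
local x,y,z -1.49 -264.49 183.37  F local 0.05 0.19 -7.62  T local 0.027 -0.057 -0.014
```

Still sliding freely, so I'll keep going at the same slope.

Request:
move_arm:
  series:
    - [[-3,0,0],0,0.3]
    - [[-6,0,0],0,0.3]
    - [[-9,0,-0.1],0,0.3]
    - [[-12,0,-0.1],0,0.3]
    - [[-15,0,-0.2],0,0.3]
    - [[-18,0,-0.3],0,0.3]
    - [[-20,0,-0.3],0,0.3]
    - [[-20,0,-0.3],0,0.3]

```text
time_s: 12.3
eef_pos: [661.8, -2.7, 183.7]
ee_rot: [0.0, 0.614, 0.79, -0.0]
force: [0.4, -0.3, -7.6]
grip_width: 0.345
```

```bash
python3 st.py
```

```text
t 12.3 pos [661.8  -2.7 183.7] yaw 14.31 q [ 0.      0.6136  0.7897 -0.    ] w 0.345
local x,y,z -2.04 -284.5 183.68  F local 0.27 -0.39 -7.62  T local 0.006 0.067 0.059
```

Request:
move_arm:
  series:
    - [[-3,0,0],0,0.3]
    - [[-6,0,0],0,0.3]
    - [[-9,0,-0.1],0,0.3]
    - [[-12,0,-0.1],0,0.3]
    - [[-15,0,-0.2],0,0.3]
    - [[-18,0,-0.3],0,0.3]
    - [[-20,0,-0.3],0,0.3]
    - [[-20,0,-0.3],0,0.3]

```text
time_s: 13.3
eef_pos: [666.7, -22.1, 184.0]
ee_rot: [-0.0, 0.614, 0.79, -0.0]
force: [0.7, 0.6, -6.9]
grip_width: 0.344
```

```bash
python3 st.py;  python3 - <<'E'
from h import *
p,d=ctrl.capture('scene')
save('s4.png',cv2.resize(p[130:310,300:450],(600,600),interpolation=2))
E
```

```text
t 13.3 pos [666.7 -22.1 184. ] yaw 14.31 q [-0.      0.6136  0.7896 -0.    ] w 0.344
local x,y,z -2.6 -304.49 183.96  F local 0.85 0.34 -6.89  T local -0.013 0.018 0.01
```

View pics/s4.png

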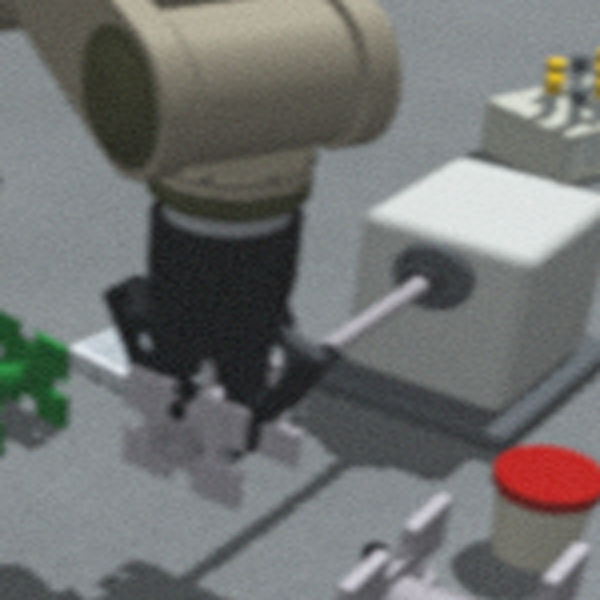

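The carrier is well along and hanging upright in the gripper, with about 32 mm of shaft still inside it. I'll carry on past the free end.

Request:
move_arm:
  series:
    - [[-3,0,0],0,0.3]
    - [[-6,0,-0.1],0,0.3]
    - [[-9,0,-0.1],0,0.3]
    - [[-12,0,-0.2],0,0.3]
    - [[-15,0,-0.2],0,0.3]
    - [[-18,0,-0.3],0,0.3]
    - [[-20,0,-0.4],0,0.3]
    - [[-20,0,-0.4],0,0.3]

```text
time_s: 14.35
eef_pos: [671.7, -41.4, 184.4]
ee_rot: [0.0, 0.614, 0.79, -0.0]
force: [0.0, 1.2, -6.4]
grip_width: 0.346
```

```bash
python3 st.py
```

```text
t 14.35 pos [671.7 -41.4 184.4] yaw 14.3 q [ 0.      0.6136  0.7896 -0.    ] w 0.346
local x,y,z -3.14 -324.47 184.4  F local 0.33 1.11 -6.39  T local -0.054 -0.007 -0.008
```

Request:
move_arm:
  series:
    - [[-3,0,0],0,0.3]
    - [[-6,0,-0.1],0,0.3]
    - [[-9,0,-0.1],0,0.3]
    - [[-12,0,-0.2],0,0.3]
    - [[-15,0,-0.2],0,0.3]
    - [[-19,0,-0.3],0,0.3]
    - [[-23,0,-0.4],0,0.3]
    - [[-28,0,-0.4],0,0.3]
    - [[-34,0,-0.4],0,0.3]
    - [[-40,0,-0.4],0,0.3]

```text
time_s: 15.6
eef_pos: [681.6, -80.5, 184.8]
ee_rot: [0.0, 0.614, 0.79, -0.0]
force: [-0.0, -0.0, -7.5]
grip_width: 0.342
```

```bash
python3 st.py;  python3 - <<'E'
from h import *
p,d=ctrl.capture('scene'); q,e=ctrl.capture('top'); np.savez('sc5.npz',p=p,d=d)
save('s5.png',np.hstack([cv2.resize(p[130:330,240:440],(400,400),interpolation=2),cv2.resize(q[130:330,150:350],(400,400),interpolation=2)]))
E
```

```text
t 15.6 pos [681.6 -80.5 184.8] yaw 14.31 q [ 0.      0.6135  0.7897 -0.    ] w 0.342
local x,y,z -4.26 -364.78 184.79  F local -0.02 -0.02 -7.46  T local -0.037 0.018 -0.009
```

View pics/s5.png

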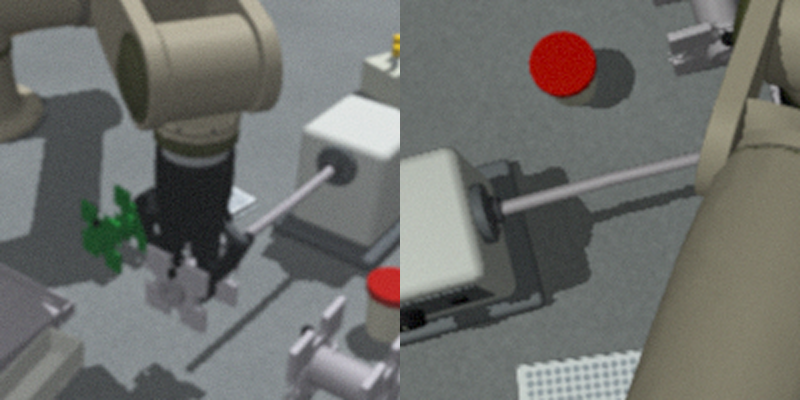

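Request:
move_arm:
  series:
    - [[-6,-11,0],0,0.3]
    - [[-18,-32,0],0,0.3]
    - [[-33,-60,0],0,0.3]
    - [[-50,-91,0],0,0.3]
    - [[-68,-123,0],0,0.3]
    - [[-86,-155,0],0,0.3]
    - [[-103,-187,0],0,0.3]
    - [[-118,-214,0],0,0.3]
    - [[-129,-234,0],0,0.3]
    - [[-135,-244.5,0],0,0.3]

```text
time_s: 16.95
eef_pos: [476.9, -272.0, 185.2]
ee_rot: [0.0, 0.614, 0.789, -0.0]
force: [0.4, 0.0, -7.0]
grip_width: 0.348
```

Request:
move_arm:
  series:
    - [[0,0,0],0,0.3]
    - [[0,0,6],0,0.3]
    - [[0,0,16],0,0.3]
    - [[0,0,28],0,0.3]
    - [[0,0,40],0,0.3]
    - [[0,0,52],0,0.3]
    - [[0,0,60],0,0.3]
    - [[0,0,64],0,0.3]
    - [[0,0,64],0,0.3]

```text
time_s: 18.08
eef_pos: [478.0, -271.3, 120.7]
ee_rot: [-0.0, 0.614, 0.79, 0.0]
force: [-0.7, 0.5, -7.1]
grip_width: 0.34
```

```bash
python3 st.py;  python3 - <<'E'
from h import *
p,d=ctrl.capture('scene'); q,e=ctrl.capture('top'); np.savez('sc6.npz',p=p,d=d)
save('s6.png',np.hstack([cv2.resize(p[200:360,130:290],(400,400),interpolation=2),cv2.resize(q[200:400,350:550],(400,400),interpolation=2)]))
E
```

```text
t 18.07 pos [ 478.  -271.3  120.7] yaw 14.31 q [-0.      0.6135  0.7897  0.    ] w 0.34
local x,y,z -252.35 -492.53 120.73  F local -0.51 0.64 -7.13  T local -0.053 -0.012 0.003
```

View pics/s6.png

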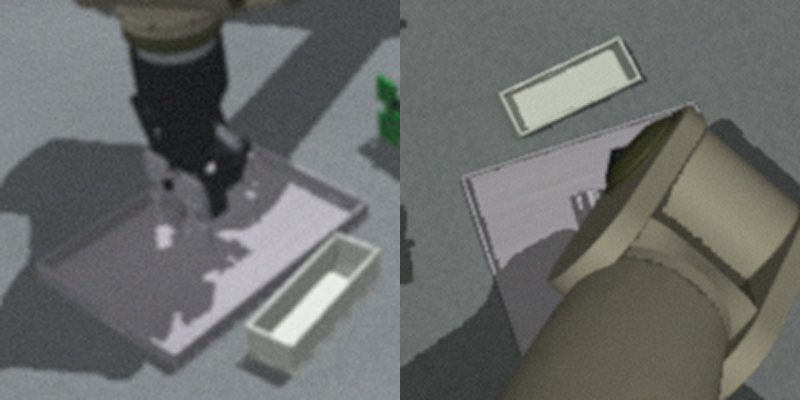

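Request:
move_arm:
  series:
    - [[0,0,4],0,0.3]
    - [[0,0,9],0,0.3]
    - [[0,0,14],0,0.3]
    - [[0,0,18],0,0.3]
    - [[0,0,21],0,0.3]
    - [[0,0,23],0,0.3]
    - [[0,0,25],0,0.3]
    - [[0,0,25],0,0.3]

```text
time_s: 19.18
eef_pos: [478.0, -271.3, 95.7]
ee_rot: [-0.0, 0.614, 0.79, 0.0]
force: [0.0, 0.7, -7.3]
grip_width: 0.342
```

Request:
move_arm:
  series:
    - [[0,0,0.4],0,0.3]
    - [[0,0,0.8],0,0.3]
    - [[0,0,1.2],0,0.3]
    - [[0,0,1.6],0,0.3]
    - [[0,0,1.6],0,0.3]

```text
time_s: 19.8
eef_pos: [478.0, -271.3, 94.1]
ee_rot: [-0.0, 0.614, 0.79, -0.0]
force: [-0.0, 0.0, -7.1]
grip_width: 0.346
```

```bash
python3 st.py
```

```text
t 19.8 pos [ 478.  -271.3   94.1] yaw 14.31 q [-1.000e-04  6.135e-01  7.897e-01 -0.000e+00] w 0.346
local x,y,z -252.41 -492.46 94.14  F local -0.0 0.02 -7.13  T local 0.008 0.026 -0.006
```

Request:
move_arm:
  series:
    - [[0,0,0.3],0,0.3]
    - [[0,0,0.6],0,0.3]
    - [[0,0,0.9],0,0.3]
    - [[0,0,1.2],0,0.3]
    - [[0,0,1.2],0,0.3]

```text
time_s: 20.42
eef_pos: [478.0, -271.3, 93.0]
ee_rot: [-0.0, 0.614, 0.79, -0.0]
force: [-0.4, 1.0, -7.7]
grip_width: 0.343
```

```bash
python3 st.py
```

```text
t 20.43 pos [ 478.  -271.3   93. ] yaw 14.31 q [-0.      0.6135  0.7897 -0.    ] w 0.343
local x,y,z -252.38 -492.51 92.98  F local -0.08 1.11 -7.68  T local -0.011 0.025 0.022
```

Request:
move_arm:
  series:
    - [[0,0,0.3],0,0.3]
    - [[0,0,0.6],0,0.3]
    - [[0,0,0.8],0,0.3]
    - [[0,0,0.8],0,0.3]

```text
time_s: 20.92
eef_pos: [478.0, -271.3, 92.2]
ee_rot: [0.0, 0.614, 0.79, -0.0]
force: [0.3, -0.9, -6.4]
grip_width: 0.344
```

```bash
python3 st.py
```

```text
t 20.93 pos [ 478.  -271.3   92.2] yaw 14.31 q [ 0.      0.6135  0.7897 -0.    ] w 0.344
local x,y,z -252.39 -492.51 92.19  F local 0.03 -0.93 -6.4  T local -0.009 0.032 0.007
```

Request:
move_arm:
  series:
    - [[0,0,0.3],0,0.3]
    - [[0,0,0.6],0,0.3]
    - [[0,0,0.8],0,0.3]
    - [[0,0,0.8],0,0.3]

```text
time_s: 21.42
eef_pos: [478.0, -271.3, 92.1]
ee_rot: [0.0, 0.613, 0.79, -0.0]
force: [-4.4, 2.4, 5.3]
grip_width: 0.343
```

```bash
python3 st.py
```

```text
t 21.43 pos [ 478.  -271.3   92.1] yaw 14.32 q [ 1.000e-04  6.135e-01  7.897e-01 -1.000e-04] w 0.343
local x,y,z -252.38 -492.52 92.08  F local -3.54 3.48 5.35  T local 0.577 0.512 0.021
```

Contact at TCP z ≈ 92.1, where I expected it. The torque says one corner touched first, so I'll ease the pressure and look.

Request:
move_arm:
  series:
    - [[0,0,-0.3],0,0.3]
    - [[0,0,-0.5],0,0.3]
    - [[0,0,-0.5],0,0.3]
  force: 25

```text
time_s: 21.8
eef_pos: [478.0, -271.3, 92.1]
ee_rot: [0.0, 0.613, 0.79, -0.0]
force: [-3.6, 1.8, 5.0]
grip_width: 0.344
```

```bash
python3 st.py;  python3 - <<'E'
from h import *
p,d=ctrl.capture('scene'); np.savez('sc7.npz',p=p,d=d)
save('s7.png',cv2.resize(p[220:330,150:260],(600,600),interpolation=2))
E
```

```text
t 21.8 pos [ 478.  -271.3   92.1] yaw 14.31 q [ 0.      0.6135  0.7897 -0.    ] w 0.344
local x,y,z -252.39 -492.52 92.08  F local -2.96 2.67 4.95  T local 0.499 0.459 0.03
```

View pics/s7.png

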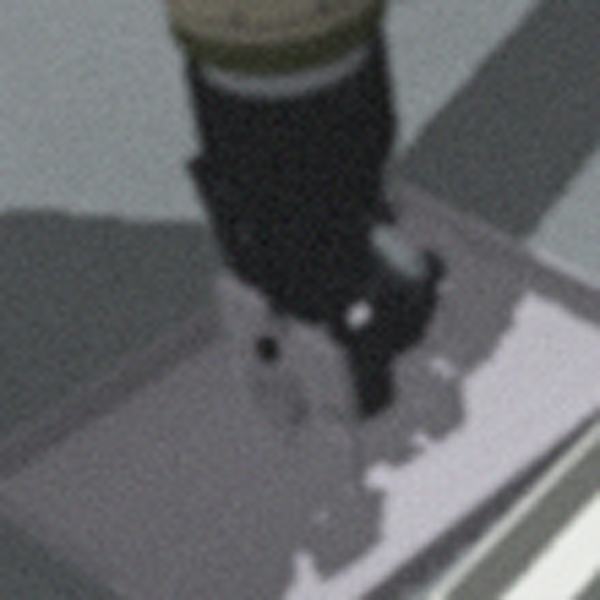

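Request:
move_arm:
  series:
    - [[0,0,-0.3],0,0.3]
    - [[0,0,-0.3],0,0.3]

```text
time_s: 22.1
eef_pos: [478.0, -271.3, 92.1]
ee_rot: [0.0, 0.614, 0.79, -0.0]
force: [-2.5, 1.4, 1.4]
grip_width: 0.344
```

```bash
python3 st.py
```

```text
t 22.1 pos [ 478.  -271.3   92.1] yaw 14.31 q [ 0.      0.6135  0.7897 -0.    ] w 0.344
local x,y,z -252.38 -492.54 92.1  F local -2.07 2.03 1.35  T local 0.34 0.344 0.038
```

Next I'll reduce to the minimum grip and press very lightly, so the carrier can roll level in the pads before release.

Request:
move_arm:
  series:
    - [[0,0,0],0,0.3]
    - [[0,0,0.2],0,0.3]
    - [[0,0,0.4],0,0.3]
    - [[0,0,0.4],0,0.3]
  force: 20

```text
time_s: 22.6
eef_pos: [478.0, -271.3, 92.1]
ee_rot: [0.0, 0.613, 0.79, -0.0]
force: [-4.2, 2.0, 6.1]
grip_width: 0.346
```

```bash
python3 st.py
```

```text
t 22.6 pos [ 478.  -271.3   92.1] yaw 14.32 q [ 1.000e-04  6.135e-01  7.897e-01 -0.000e+00] w 0.346
local x,y,z -252.37 -492.52 92.07  F local -3.47 3.07 6.06  T local 0.515 0.597 -0.043
```

Request:
move_arm:
  series:
    - [[0,0,-0.3],0,0.3]
    - [[0,0,-0.5],0,0.3]
    - [[0,0,-0.5],0,0.35]
    - [[0,0,-0.5],0,0.36]
    - [[0,0,-0.5],0,0.37]
    - [[0,0,-0.5],0,0.38]
    - [[0,0,-0.5],0,0.4]
    - [[0,0,-0.5],0,0.44]

```text
time_s: 23.6
eef_pos: [478.0, -271.3, 92.3]
ee_rot: [0.0, 0.614, 0.79, 0.0]
force: [-0.1, 0.8, -0.5]
grip_width: 0.443
```

```bash
python3 st.py;  python3 - <<'E'
from h import *
p,d=ctrl.capture('scene'); np.savez('sc8.npz',p=p,d=d)
save('s8.png',cv2.resize(p[220:330,150:260],(600,600),interpolation=2))
E
```

```text
t 23.6 pos [ 478.  -271.3   92.3] yaw 14.31 q [0.     0.6135 0.7897 0.    ] w 0.443
local x,y,z -252.37 -492.52 92.32  F local 0.1 0.84 -0.47  T local -0.013 -0.011 0.021
```

View pics/s8.png

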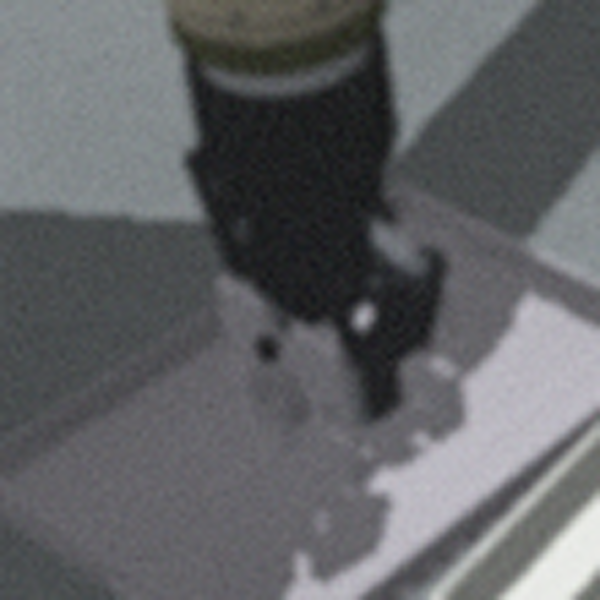

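The load is off, the carrier stands, and the forces are zero. Opening fully and rising.

Request:
move_arm:
  series:
    - [[0,0,0],0,0.6]
    - [[0,0,0],0,0.8]
    - [[0,0,0],0,1]
    - [[0,0,0],0,1]
    - [[0,0,-5],0,1]
    - [[0,0,-15],0,1]
    - [[0,0,-30],0,1]
    - [[0,0,-50],0,1]
    - [[0,0,-75],0,1]
    - [[0,0,-105],0,1]

```text
time_s: 24.9
eef_pos: [477.9, -271.2, 199.0]
ee_rot: [0.0, 0.613, 0.79, -0.0]
force: [0.5, -0.0, 0.3]
grip_width: 1.001
```

Request:
move_arm:
  series:
    - [[20,-10,-40],0,1]
    - [[60,-20,-80],0,1]
    - [[110,-30,-100],0,1]
    - [[160,-40,-100],0,1]
    - [[210,-50,-100],0,1]
    - [[260,-60,-100],0,1]
    - [[300,-60,-100],0,1]
    - [[300,-60,-100],0,1]

```text
time_s: 25.9
eef_pos: [344.9, 6.2, 298.3]
ee_rot: [0.001, 0.612, 0.791, 0.0]
force: [0.3, 0.3, -0.1]
grip_width: 1.0
```

```bash
python3 st.py;  python3 - <<'E'
from h import *
p,d=ctrl.capture('scene'); q,e=ctrl.capture('top'); np.savez('f.npz',p=p,d=d,q=q,e=e)
save('s9.png',p);save('t9.png',q)
E
```

```text
t 25.9 pos [344.9   6.2 298.3] yaw 14.51 q [1.000e-03 6.122e-01 7.907e-01 4.000e-04] w 1.0
local x,y,z -304.36 -189.14 298.33  F local 0.36 0.23 -0.09  T local -0.014 -0.005 -0.02
```

View pics/s9.png

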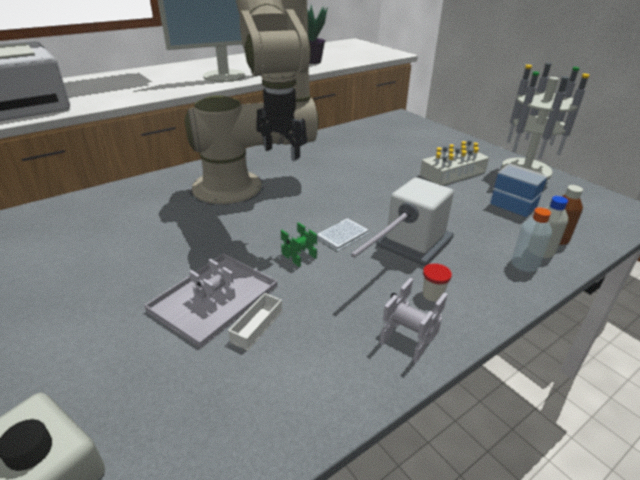

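View pics/t9.png

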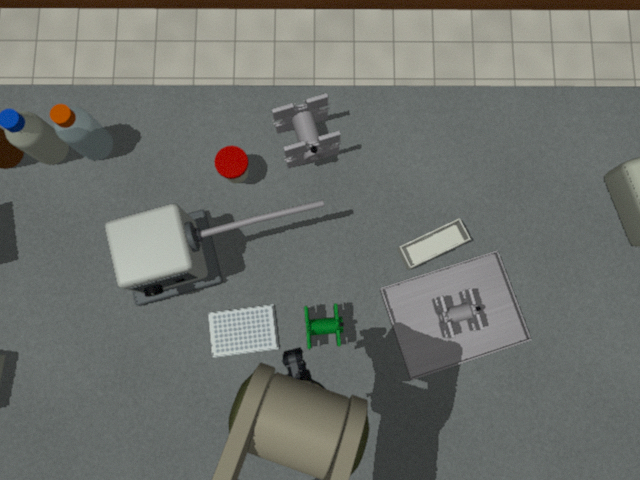

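The carrier stands in the tray at top ≈(460,313) and the bystanders look unmoved. I'll check its heights and the bystander shifts, then hand in.

```bash
python3 - <<'E'
from h import *
f=np.load('f.npz');C=cloud('top',f['e']);C0=np.load('C.npy')
a=np.radians(14.3);c,s=np.cos(a),np.sin(a);o=np.array([478,-271.3])
q=C[...,:2]-o;L=np.stack([q[...,0]*c+q[...,1]*s,-q[...,0]*s+q[...,1]*c,C[...,2]],-1)
m=(abs(L[...,0])<42)&(abs(L[...,1])<45)&(L[...,2]>25);P=L[m]
hub=P[(abs(P[:,1])<20)&(abs(P[:,0])<5)];print('hub top z fit vs y',np.polyfit(hub[:,1],hub[:,2],1))
for lo,hi in((-36,-18),(18,36)):
    for x0,x1 in((-40,-15),(15,40)):
        k=P[(P[:,1]>lo)&(P[:,1]<hi)&(P[:,0]>x0)&(P[:,0]<x1)&(P[:,2]>55)];print('plate top',lo,x0,len(k),np.percentile(k[:,2],[50,90]).round(1))
print('extent',np.percentile(P,[1,99],axis=0).round(1))
p0=np.load('top0.npz')['p']
for n,(u0,u1,v0,v1) in dict(cup=(205,260,138,192),mplate=(200,285,298,362),trough=(394,476,212,250)).items():
    print(n,'mean abs diff',np.abs(cv2.GaussianBlur(p0,(5,5),0)[v0:v1,u0:u1].astype(int)-cv2.GaussianBlur(f['q'],(5,5),0)[v0:v1,u0:u1]).mean().round(2))
r=np.load('top0.npz')['p'];print(ctrl.finish_job())
E
```

```text
hub top z fit vs y [-9.54581324e-03  5.65417036e+01]
plate top -36 -40 84 [77.6 81. ]
plate top -36 15 92 [76.9 81.5]
plate top 18 -40 76 [77.7 81.4]
plate top 18 15 80 [77.6 82. ]
extent [[-35.8 -33.8  27.8]
 [ 38.2  32.3  82.7]]
cup mean abs diff 3.23
mplate mean abs diff 5.07
trough mean abs diff 4.32
the job is handed in; nothing more can be done
None
```

The carrier is off the rotator shaft and standing released in the steel tray. I handed the job in at about 26 s, with the gripper open and clear.

- **Which carrier:** I took the grey one on the shaft, about 78 mm across. The other grey one, on the bench, measured about 100 mm.
- **Drawing off:** I lifted it just off its rest on the shaft, then drew it along in short steps that followed the bend. The bend measured to one side and slightly upward. At the checks after each step, sideways and axial forces stayed under about 1.5 N. The vertical force stayed near the carrier's own weight of about 7 N, apart from two dips to about 6.4 N (one at the free end, one just before touchdown).
- **Setting down:** It touched down where expected, but one corner met the floor first. That put up to about 13 N on the floor. Light pressing at the lowest grip did not shift it, so I eased off and opened the gripper slowly until the load was gone.
- **Final checks:** The hub's slope measured about 0.5°, which is within the depth noise. Its top is at 56.5 mm, against 56 expected. All four plate corners agree within about 1 mm.
- **Bystanders:** The cup, microplate and trough sit at the same pixels as before by eye. I compared the before and after pictures only by average brightness difference, 3 to 5 grey levels, and did not measure their positions again.

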